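# Eject a choke from the nest and case it

### The job

Press the red lever all the way down so the copper choke rises out of its pocket in the sloping nest (the lever stays down by itself). Then take the choke out and, without dropping it, lay it flat and centred on the green spot in the blue case so that nothing stands above the rim. Last, close the case's clear lid fully, leaving the other chokes, the screwdriver, the blue cores and the glue bottle where they are.

Things in the scene. Friction and masses are not known exactly. Their poses are not given: they have to be found in the camera images.
- nest: Fixed ejector nest; grey base plate 8 mm thick spans x -75..+90, y -120..+100 mm in its frame. Origin on the table below the centre of the pocket's mouth, z up; the slope faces down to -x. On it an aluminium plate, 100 mm along the slope, 110 mm wide along y, 26 mm thick, sloping at 35 degrees: the normal of its face is (-0.574, 0, 0.819) in the nest's frame.
- lamp_bar (a point): centre of a black lamp bar (22 mm in nest x, 135 in y, 16 in z) fixed over the uphill half of the pocket, at (24, 25, 180) mm in the nest's frame; its 14 mm post stands at (70, 85) mm, 187 mm high. A gripper straight above the pocket would hit it; one tilted square to the sloping plate clears it.
- nest_mouth (a point): centre of the mouth of the round pocket (43.5 mm wide, 20 mm deep, square to the sloping face), in the plane of that face, 75 mm above the table; axes as the nest's. The pocket's floor is a disc that the lever lifts.
- lever (a joint): ejector lever, rad: 0 = up, 0.5 = fully down at its stop. It has friction and stays where it is left (about 4 N on the pad moves it). The ejector rises 30 mm per rad, so 15 mm at the stop.
- lever_pad (a point): centre of the top of the lever's red pad (32 mm long, 28 mm wide). The lever pivots about the nest's y axis at (30, -92, 60) mm in its frame and runs to -x, pad 80 mm from the pivot, pointing 0.3 rad above level at 0 and 0.2 rad below at the stop, where this point is 39 mm lower and within 6 mm of the same place seen from above.
- choke: The choke to be cased: copper-wound ring choke potted with a black centre: a plain disc 42 mm across, 20 mm high, 63 to 126 g. Origin at the centre of its underside, z along its axis. At the start it sits in the nest's pocket, its top flush with the sloping face; with the lever at its stop 15 mm of it stand out, square to the face.
- choke_mid (a point): centre of the choke to be cased, 10 mm above its underside
- case: Fixed blue open case, 134 (x) x 238 (y) x 34 mm, walls and floor 5 mm. Origin under its centre on the table, z up. Two dividers along x, 4 mm thick, 5 mm high above the inner floor, at y = -38 and +38 mm, make three places centred at (0, -76), (0, 0), (0, 76) mm; two hold finished chokes, the free one has the green spot.
- spot: Green paper spot 46 mm across stuck to the inner floor in the middle of the free place; origin at its centre on the inner floor, 5 mm above the table; axes parallel to the case's
- lid (a joint): clear lid of the case with a black border, rad: 0 = shut flat on the rim, grows as it opens (1.57 = upright, stop at 2.0). Its hinge is stiff (0.15 N m), so it stays at any angle.
- lid_hinge (a point): middle of the lid's hinge line, along the case's y axis on the rim of the +x wall: at (67, 0, 34.5) mm in the case's frame. The lid is 5 mm thick, 238 mm wide, reaches 134 mm from the hinge, and lies on the rim towards the case's -x when shut.
- lid_tab (a point): middle of the lid's black finger tab (60 mm wide, 5 mm thick), 141 mm from the hinge; the tab ends at 149 mm
- choke_a: finished choke lying in one of the case's other places, 42 mm across, 20 mm high; origin at the centre of its underside
- choke_b: finished choke lying in one of the case's other places, 42 mm across, 20 mm high; origin at the centre of its underside
- screwdriver: loose yellow-handled screwdriver lying on the table between the nest and the case; origin at its middle, x along it
- core_1: loose blue ring core, 30 mm across, 12 mm high; origin at the centre of its underside
- core_2: loose blue ring core, 30 mm across, 12 mm high; origin at the centre of its underside
- glue: loose upright white glue bottle, 40 mm across, 110 mm tall; origin at the centre of its underside
Not all that is in view belongs to the job. What is shaped like the choke but turquoise is not meant.

How it is judged:
On the way, in this order (a step that is already met when the one before it is completed fails the run):
1. the lever is pressed to within 0.07 rad of its stop and the choke, still in the pocket, has risen (value of joint lever above 0.43 rad and distance between choke_mid and nest_mouth below 0.012 m and height (world z) of choke_mid above 0.075 m), for 0.2 s.
2. the choke lies flat on the green spot (centre within 12 mm), let go and at rest, with the lid still open (over 1 rad) (horizontal distance between choke_mid and spot below 0.012 m and z of choke_mid in the frame of spot below 0.0135 m and angle between the z axis of choke and the z axis of spot, either way round below 0.12 rad and contact force between the fingers and choke below 0.1 N and linear speed of choke below 0.03 m/s and value of joint lid above 1 rad), for 0.3 s.
At the end, for the whole second after the job is handed in: The lid is shut (within 0.04 rad); under it the choke lies flat on the green spot, its centre within 12 mm of the spot's, flat within 0.12 rad, let go and at rest; the other chokes, screwdriver, blue cores and glue bottle are within 20 mm of where they were (horizontal distance between choke_mid and spot below 0.012 m and z of choke_mid in the frame of spot below 0.0135 m and angle between the z axis of choke and the z axis of spot, either way round below 0.12 rad and contact force between the fingers and choke below 0.1 N and linear speed of choke below 0.03 m/s and value of joint lid below 0.04 rad and distance of each of choke_a, choke_b, screwdriver, core_1, core_2, glue from where it was at the start of the episode below 0.02 m); the robot touches nothing.
It fails at once if the choke is dropped or thrown: it moves faster than 0.5 m/s while the fingers do not touch it (linear speed of choke above 0.5 m/s and contact force between the fingers and choke below 0.05 N).
It fails at once if a bystander (finished choke, screwdriver, blue core, glue bottle) is moved by more than 20 mm (distance of any of choke_a, choke_b, screwdriver, core_1, core_2, glue from where it was at the start of the episode above 0.02 m).
It also fails if it takes over 69 s, if anything falls off the work surface, if the arm or the gripper's body presses on something with over 40 N, if the wrist force passes 120 N, or if a joint passes its speed limit or range.

### The arm

A 7-joint arm with a two-finger parallel gripper is mounted at the origin on the work surface. World frame = base frame: x ahead of the robot, y to its left, z up, the work surface at z = 0. Lengths are in m, angles in rad, forces in N, time in s.
With the tool pointing down it reaches from about 0.4 to 0.85 m from the base axis. Payload 4.5 kg.
Tool frame: the origin (TCP) lies midway between the tips of the shut fingers; the grasp point (between the pads) lies 19 mm behind it; z points along the fingers, y is the line along which they close (so a half turn about z gives the same grasp; the last joint's range is limited). The gripper opens to 88 mm and grips with 3 to 60 N. Pads are 18 mm wide; open, the fingers measure 123 mm over their backs; the gripper's body (75 mm by 187 mm) begins 45 mm behind the grasp point.
Start: joints at [-1.245, 0.689, -0.195, 1.565, 0.157, 0.902, -0.215], TCP at [0.18, 0.599, 0.239] pointing down, gripper open.
Joint ranges: [-3.01, 3.01], [-0.46, 2.08], [-1.47, 1.51], [0.13, 2.56], [-1, 4.14], [0.04, 2.09], [-2.66, 2.66]. Speed limits (rad/s): [2.57, 2.57, 3.14, 3.14, 3.14, 3.14, 3.14].

### API

Orientations are given as a unit quaternion [x, y, z, w].
In Python, from plant import r gives the robot as it stands.
- The arm moves only by the tool carry_out, never from a script. Its argument "plan" is a list of rows, each an object with "rot": the turn, a rotation vector about the tool's x, y, z in rad, a list of three; "xyz": the shift along the tool's x, y, z in m, a list of three; "grip": the closure in counts, from 0 (fully open) to 255 (shut). In form: [{"rot": [wx, wy, wz], "xyz": [dx, dy, dz], "grip": grip}, ...]. A call has 1 to 8 rows; each row is the pose to reach, as a shift and turn from the pose commanded when the call began, along the tool's axes at that moment; what a row does not reach only later rows make up. A row lasts 1/12 s, in which the tool goes at most 41.7 mm and 7.16 degrees, less where a joint would pass 70% of its speed; a pose out of reach is approached as far as the arm can. A call with a gripper value outside its range is refused whole. The fingers move at their own pace and stop on an object; "squeeze" is the grip in N (left out, the last holds). Time passes only in rows, so rows that repeat a pose let the fingers close. It gives the time, the measured TCP pose, the force, the opening and the grip force at its end, in the units of the state.
- r.get_state(): the state, without advancing time (a new reading comes with each control period).
- r.snapshot(name): name is "scene" or "top"; returns the picture (420x560x3 uint8, red, green, blue); there is no depth.
- r.camera_params(name): a dict with "fx", "fy", "cx", "cy" (pixels), "position" and "attitude" of the camera in the world. Camera axes: x right, y down, z forward; pixel columns grow to the right and rows downward; lengths in m; the calibration is good to about 2 mm. A picture is of the moment at which its call begins. camera_params takes no time and is no camera call.
- r.finish_job(): hands the job in; it is judged then, once.
The state is a dict: "clock": time; "q": joint angles; "qd": joint speeds; "joint_torque": joint torques, N m; "tool_pos": TCP position; "eef_rot": TCP orientation; "contact_force": force on the tool from outside, world axes, zero at the start; "moment": the same for the moment, N m; "opening": opening from 0.0 (shut) to 1.0 (fully open); "finger_force": force on a finger pad.
Only numpy, scipy, OpenCV 4.12 (cv2) and the standard library are available. Lean on these libraries where they do the work, as an engineer would, in place of code of your own. Each camera call takes 0.05 s, during which the arm holds its last target. There are 200 camera calls.

## Working session

There is one attempt and no reset: what is moved stays moved. The work goes in short steps, Python scripts to look and compute and a tool call to move; the robot and the scene stay as the last step left them, time stands still between calls to the robot, and variables do not carry over. Pictures are saved under pics/ and viewed, at most 10 in all, crops included, and the job is handed in when it is done.

Besides the shell and the picture viewer there is one more tool, called after "Emit:" as a command line: name --argument value ..., lists and objects as JSON in quotes. carry_out: Moves the arm, as the interface text tells. Its arguments: {"type":"object","properties":{"plan":{"type":"array"},"squeeze":{"type":"number"}},"required":["plan"]}

```bash
ls; mkdir -p pics; python3 - <<'E'
from plant import r
import cv2
s=r.get_state();print(s)
for n in("scene","top"):
    cv2.imwrite(f"pics/{n}0.png",r.snapshot(n)[:,:,::-1]);print(n,r.camera_params(n))
E
```

```text
pics
{'clock': 0.0, 'q': array([-1.24525105,  0.69000068, -0.19450711,  1.56633542,  0.15728014,
        0.90252072, -0.21510675]), 'qd': array([ 0.00135342, -0.00031174, -0.00155903, -0.00085918, -0.00168655,
        0.00120003,  0.00078105]), 'joint_torque': array([-3.63995769e-04, -5.27567232e+01, -1.26733795e+00, -1.53427809e+01,
       -5.27012267e-02,  6.58575082e-03,  1.73578628e-04]), 'tool_pos': array([0.17962901, 0.59796238, 0.23790174]), 'eef_rot': array([ 1.45326618e-01,  9.89383290e-01, -9.34551175e-04, -7.35035332e-05]), 'contact_force': array([ 0.93964425, -0.57466738, -0.83309868]), 'moment': array([-0.00787659,  0.04069706, -0.01184456]), 'finger_force': 0.0, 'opening': 1.0014821557368045}
scene {'fx': 410.7751529975955, 'fy': 410.7751529975955, 'cx': 283.0417681650564, 'cy': 209.12167685325034, 'position': array([1.10600785, 0.02415984, 0.79836351]), 'attitude': array([ 0.60630521,  0.70783829, -0.27164153, -0.23993713])}
top {'fx': 404.7786282245867, 'fy': 404.7786282245867, 'cx': 283.9362353663411, 'cy': 208.38617876213686, 'position': array([ 0.42425452, -0.03880808,  0.99640261]), 'attitude': array([ 0.71105356, -0.70179566,  0.03986448, -0.01721936])}
```

View pics/scene0.png

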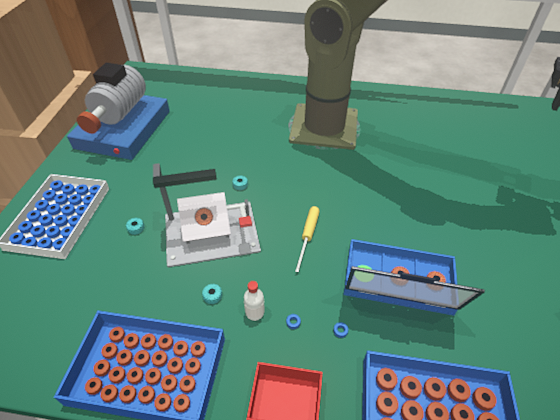

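View pics/top0.png

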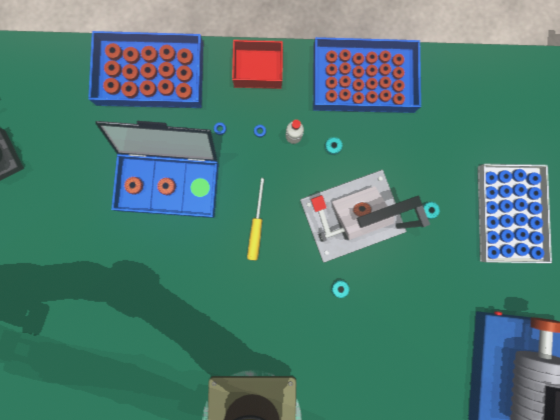

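Candidates for the choke (top view): the copper disc in the nest (362,210) is chosen. The finished chokes at (133,185) and (166,186) are already in the case, the turquoise rings at (334,145), (431,210) and (340,289) are excluded by colour, and the copper rings in the trays at the top are stock. The crop below checks the choice.

```bash
cat > h.py <<'E'
from plant import r
import numpy as np, cv2
from scipy.spatial.transform import Rotation as R
C={n:r.camera_params(n) for n in("scene","top")}
def ray(n,u,v):
    c=C[n];d=R.from_quat(c["attitude"]).apply([(u-c["cx"])/c["fx"],(v-c["cy"])/c["fy"],1]);return c["position"],d
def onz(n,u,v,z):
    p,d=ray(n,u,v);return p+d*(z-p[2])/d[2]
def proj(n,P):
    c=C[n];q=R.from_quat(c["attitude"]).inv().apply(np.atleast_2d(P)-c["position"])
    return np.c_[c["fx"]*q[:,0]/q[:,2]+c["cx"],c["fy"]*q[:,1]/q[:,2]+c["cy"]]
def two(a,b):
    A=[];B=[]
    for n,(u,v) in(("scene",a),("top",b)):
        p,d=ray(n,u,v);d/=np.linalg.norm(d);M=np.eye(3)-np.outer(d,d);A.append(M);B.append(M@p)
    return np.linalg.lstsq(np.vstack(A),np.hstack(B),rcond=None)[0]
def blobs(img,lo,hi,box,amin=15):
    h=cv2.cvtColor(img,cv2.COLOR_RGB2HSV);m=cv2.inRange(h,np.array(lo),np.array(hi));k=np.zeros_like(m);x0,y0,x1,y1=box;k[y0:y1,x0:x1]=255
    n,l,s,c=cv2.connectedComponentsWithStats(m&k);return [(s[i,4],*np.round(c[i],1)) for i in range(1,n) if s[i,4]>=amin]
E
python3 - <<'E'
from h import *
t=cv2.imread("pics/top0.png");s=cv2.imread("pics/scene0.png")
z=lambda i,x0,y0,w,h,k:cv2.resize(i[y0:y0+h,x0:x0+w],None,fx=k,fy=k,interpolation=cv2.INTER_CUBIC)
a=np.hstack([z(t,295,165,140,100,2.8),z(s,150,155,120,115,2.8)[:280,:336]])
b=np.hstack([z(t,90,115,140,105,2.8)[:280],z(s,335,230,150,100,2.3)[:280] if 0 else cv2.copyMakeBorder(z(s,335,230,150,90,2.6),0,46,0,0,cv2.BORDER_CONSTANT)])
w=max(a.shape[1],b.shape[1]);p=lambda q:cv2.copyMakeBorder(q,0,0,0,w-q.shape[1],cv2.BORDER_CONSTANT)
o=np.vstack([p(a),p(b)]);print(o.shape);cv2.imwrite("pics/crop0.png",o)
T=t[:,:,::-1].copy();S=s[:,:,::-1].copy()
print("green T",blobs(T,(45,60,160),(75,255,255),(100,140,230,220)))
print("green S",blobs(S,(45,60,160),(75,255,255),(330,230,480,320)))
for lo,hi in(((0,150,110),(4,255,255)),((172,150,110),(180,255,255))):
  print("red T",blobs(T,lo,hi,(295,165,435,265),8),"S",blobs(S,lo,hi,(150,155,270,270),8))
print("cop T",blobs(T,(3,90,60),(14,255,255),(340,190,385,235),8),"S",blobs(S,(3,90,60),(14,255,255),(185,200,225,235),8))
print("cop case T",blobs(T,(3,90,60),(14,255,255),(110,160,220,210),20))
E
```

```text
(560, 782, 3)
green T [(np.int32(250), np.float64(199.7), np.float64(187.1))]
green S [(np.int32(31), np.float64(364.5), np.float64(266.9))]
red T [(np.int32(138), np.float64(318.3), np.float64(202.9))] S [(np.int32(78), np.float64(245.1), np.float64(220.5))]
red T [] S []
cop T [(np.int32(142), np.float64(361.7), np.float64(208.9))] S [(np.int32(191), np.float64(203.5), np.float64(216.3))]
cop case T [(np.int32(166), np.float64(132.9), np.float64(184.9)), (np.int32(160), np.float64(165.8), np.float64(185.8))]
```

View pics/crop0.png

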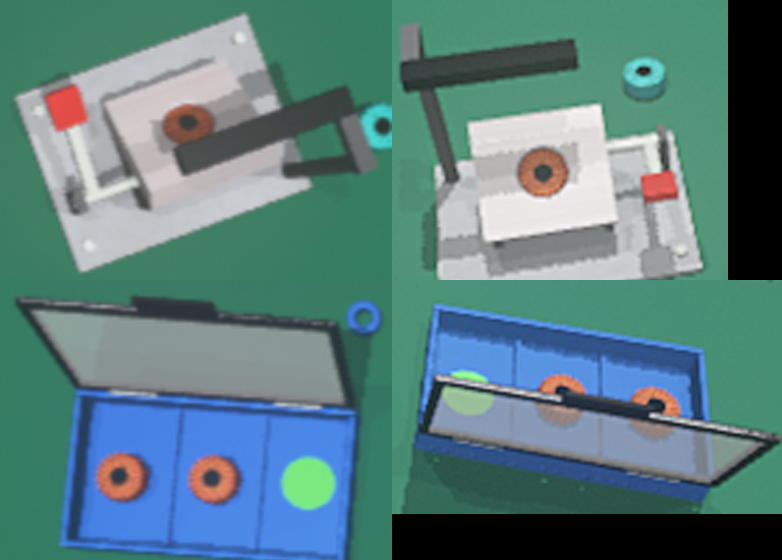

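The crop confirms it: a copper ring with a black centre, seated in the sloping plate (top (362,209), scene (203.5,216)). The red pad is at top (318,203), and the free green spot is the right-hand place at (200,187). The lid stands open with its tab at about (152,125).

```bash
python3 - <<'E'
from h import *
np.set_printoptions(precision=4,suppress=True)
def fit(M,W):
    M=np.array(M)/1e3;W=np.array(W)[:,:2];m=M.mean(0);w=W.mean(0)
    a=M-m;b=W-w;y=np.arctan2((a[:,0]*b[:,1]-a[:,1]*b[:,0]).sum(),(a*b).sum());c,s=np.cos(y),np.sin(y);A=np.array([[c,-s],[s,c]])
    t=w-A@m;print("yaw",y,"t",t,"res mm",(1e3*(W-(M@A.T+t))).round(1).tolist());return y,t
W=[onz("top",*p,.008) for p in((300.7,199.6),(382.5,170),(406.4,231.1),(324.3,262.1))]
y,t=fit([(-75,-120),(-75,100),(90,100),(90,-120)],W)
Rn=R.from_euler('z',y);N=lambda p:Rn.apply(np.array(p)/1e3)+[*t,0]
print("mouth two",two((203.5,216.3),(361.7,208.9)),"scene@z75",onz("scene",203.5,216.3,.075),"nest",N([0,0,75]))
print("pad two",two((245.1,220.5),(318.3,202.9)),"top@",onz("top",318.3,202.9,.083), "nest", N([30-80*np.cos(.3),-92,60+80*np.sin(.3)]))
print("normal",Rn.apply([-.574,0,.819]),"bar",N([24,25,180]),"post",N([70,85,187]))
S=onz("top",199.7,187.1,.005);A=onz("top",132.9,184.9,.025);B=onz("top",165.8,185.8,.025);print("spot",S,"chokes",A,B)
print("case rim");y2,t2=fit([(-67,119),(67,119),(67,-119),(-67,-119)],[onz("top",*p,.034) for p in((112.1,210.4),(118.6,155),(216.8,160.7),(215,214.3))])
Rc=R.from_euler('z',y2);print("spot model",Rc.apply([0,-.076,0])[:2]+t2,"hinge",Rc.apply([.067,0,0])[:2]+t2)
print("tab",two((416.9,277.3),(151.8,124.6)))
for n in [(258,218),(260,130),(220,128),(295,131)]: print("obst",n,onz("top",*n,.01))
E
```

```text
yaw -2.775649498276057 t [ 0.5001 -0.2486] res mm [[-0.5, -1.3], [-2.0, 0.7], [0.8, 1.6], [1.7, -1.1]]
mouth two [ 0.5007 -0.248   0.0737] scene@z75 [ 0.5018 -0.2484  0.075 ] nest [ 0.5001 -0.2486  0.075 ]
pad two [ 0.5115 -0.1454  0.0897] top@ [ 0.512  -0.1457  0.083 ] nest [ 0.5105 -0.1461  0.0836]
normal [0.536  0.2054 0.819 ] bar [ 0.4866 -0.2805  0.18  ] post [ 0.4652 -0.353   0.187 ]
spot [0.5541 0.1372 0.005 ] chokes [0.5542 0.2925 0.025 ] [0.5533 0.2144 0.025 ]
case rim
yaw -0.03395144262567316 t [0.5541 0.2121] res mm [[0.6, 1.9], [-1.0, -2.8], [-2.4, 2.2], [2.8, -1.3]]
spot model [0.5516 0.1362] hinge [0.6211 0.2098]
tab [0.6612 0.2096 0.1682]
obst (258, 218) [ 0.4799 -0.007   0.01  ]
obst (260, 130) [ 0.6985 -0.0083  0.01  ]
obst (220, 128) [0.7015 0.0906 0.01  ]
obst (295, 131) [ 0.6978 -0.0952  0.01  ]
```

```bash
cat >> h.py <<'E'
np.set_printoptions(precision=4,suppress=True)
def tool(z,y):
    z=np.array(z,float);z/=np.linalg.norm(z);y=np.array(y,float);y-=z*(y@z);y/=np.linalg.norm(y);return R.from_matrix(np.c_[np.cross(y,z),y,z])
def steps(wps,start=None):
    s=r.get_state();p,q=start or (s["tool_pos"],R.from_quat(s["eef_rot"]))
    for P,Q in wps:
        d=q.inv().apply(np.array(P)-p);v=(q.inv()*Q).as_rotvec();print("xyz",d.round(4),"rot",v.round(3),"rows %.1f"%max(np.linalg.norm(d)/.0417,np.linalg.norm(v)/.125))
        p,q=np.array(P),Q
def st():
    s=r.get_state();q=R.from_quat(s["eef_rot"]);print("t",s["clock"],"p",s["tool_pos"],"x",q.apply([1,0,0]),"y",q.apply([0,1,0]),"z",q.apply([0,0,1]),"q",s["q"],"op",s["opening"],"F",s["contact_force"],s["finger_force"])
D=[0,0,-1]
yaw=lambda a:tool(D,[np.cos(np.radians(a)),np.sin(np.radians(a)),0])
nn=np.array([.536,.2054,.819]);ny=np.array([.357,-.934,0]);sl=np.cross(ny,nn)
mouth=np.array([.5007,-.2483,.075])
E
python3 - <<'E'
from h import *
steps([((.30,.40,.34),yaw(26)),((.41,.15,.34),yaw(-21)),((.50,-.10,.28),yaw(-69)),((.5115,-.1455,.11),yaw(-69))])
E
```

```text
xyz [-0.1722 -0.1552 -0.1017] rot [-0.002  0.001  0.825] rows 6.6
xyz [-0.2729 -0.0107  0.    ] rot [0.   0.   0.82] rows 6.6
xyz [-0.2011  0.1736  0.06  ] rot [0.    0.    0.838] rows 6.7
xyz [-0.0056  0.0466  0.17  ] rot [0. 0. 0.] rows 4.2
```

Emit:
carry_out --plan '[{"rot": [0, 0, 0.825], "xyz": [-0.172, -0.155, -0.102], "grip": 255}, {"rot": [0, 0, 0.825], "xyz": [-0.172, -0.155, -0.102], "grip": 255}, {"rot": [0, 0, 0.825], "xyz": [-0.172, -0.155, -0.102], "grip": 255}, {"rot": [0, 0, 0.825], "xyz": [-0.172, -0.155, -0.102], "grip": 255}, {"rot": [0, 0, 0.825], "xyz": [-0.172, -0.155, -0.102], "grip": 255}, {"rot": [0, 0, 0.825], "xyz": [-0.172, -0.155, -0.102], "grip": 255}, {"rot": [0, 0, 0.825], "xyz": [-0.172, -0.155, -0.102], "grip": 255}, {"rot": [0, 0, 0.825], "xyz": [-0.172, -0.155, -0.102], "grip": 255}]'

```text
clock: 0.77
tool_pos: [0.302, 0.3986, 0.3418]
eef_rot: [0.533, 0.846, 0.001, 0.001]
contact_force: [0.4, 0.2, 0.3]
opening: 0.416
finger_force: 0.0
```

Emit:
carry_out --plan '[{"rot": [0, 0, 0.82], "xyz": [-0.273, -0.011, 0], "grip": 255}, {"rot": [0, 0, 0.82], "xyz": [-0.273, -0.011, 0], "grip": 255}, {"rot": [0, 0, 0.82], "xyz": [-0.273, -0.011, 0], "grip": 255}, {"rot": [0, 0, 0.82], "xyz": [-0.273, -0.011, 0], "grip": 255}, {"rot": [0, 0, 0.82], "xyz": [-0.273, -0.011, 0], "grip": 255}, {"rot": [0, 0, 0.82], "xyz": [-0.273, -0.011, 0], "grip": 255}, {"rot": [0, 0, 0.82], "xyz": [-0.273, -0.011, 0], "grip": 255}, {"rot": [0, 0, 0.82], "xyz": [-0.273, -0.011, 0], "grip": 255}]'

```text
clock: 1.43
tool_pos: [0.4111, 0.1464, 0.3403]
eef_rot: [0.826, 0.564, -0.001, 0.001]
contact_force: [0.2, -0.5, 0.7]
opening: 0.008
finger_force: 0.0
```

Tracks well. On to above the lever.

Emit:
carry_out --plan '[{"rot": [0, 0, 0.838], "xyz": [-0.2, 0.17, 0.06], "grip": 255}, {"rot": [0, 0, 0.838], "xyz": [-0.2, 0.17, 0.06], "grip": 255}, {"rot": [0, 0, 0.838], "xyz": [-0.2, 0.17, 0.06], "grip": 255}, {"rot": [0, 0, 0.838], "xyz": [-0.2, 0.17, 0.06], "grip": 255}, {"rot": [0, 0, 0.838], "xyz": [-0.2, 0.17, 0.06], "grip": 255}, {"rot": [0, 0, 0.838], "xyz": [-0.2, 0.17, 0.06], "grip": 255}, {"rot": [0, 0, 0.838], "xyz": [-0.2, 0.17, 0.06], "grip": 255}, {"rot": [0, 0, 0.838], "xyz": [-0.2, 0.17, 0.06], "grip": 255}]'

```text
clock: 2.1
tool_pos: [0.4979, -0.0999, 0.279]
eef_rot: [0.984, 0.18, -0.001, 0.001]
contact_force: [0.1, 0.5, 0.1]
opening: 0.004
finger_force: 0.0
```

```bash
python3 - <<'E'
from h import *
st();steps([((.5115,-.1455,.11),yaw(-69)),((.5115,-.1455,.044),yaw(-69))])
a=r.snapshot("scene");b=r.snapshot("top");z=lambda i:cv2.resize(i,None,fx=1.5,fy=1.5,interpolation=cv2.INTER_CUBIC)
cv2.imwrite("pics/g1.png",np.hstack([z(a[0:300,100:360]),z(b[0:300,220:480])])[:,:,::-1])
E
```

```text
t 2.1 p [ 0.4979 -0.0999  0.279 ] x [ 0.935   0.3547 -0.0024] y [ 0.3547 -0.935   0.0018] z [-0.0016 -0.0026 -1.    ] q [-0.2099  0.5253  0.5025  1.8829 -0.3333  0.8179 -0.7416] op 0.004240483176228731 F [0.1477 0.4908 0.1239] 0.0
xyz [-0.003   0.0472  0.1691] rot [ 0.002  0.002 -0.004] rows 4.2
xyz [0.    0.    0.066] rot [0. 0. 0.] rows 1.6
```

View pics/g1.png

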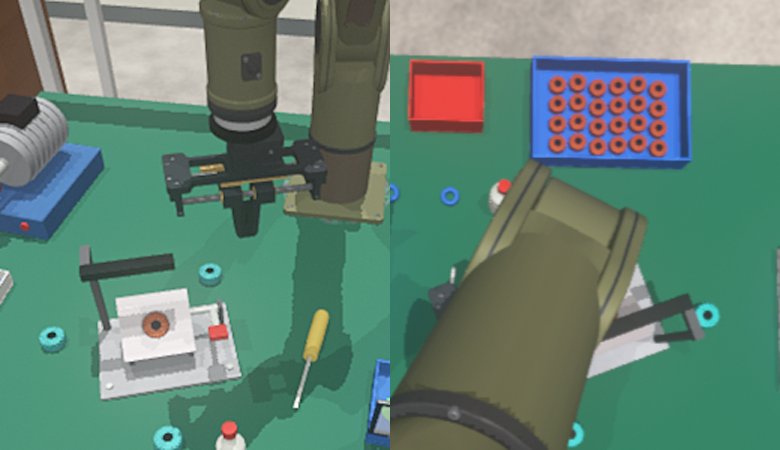

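The gripper's 187 mm is along its closing axis (scene crop, about (165..325,160)). The lever pad is at about (218,332) in the crop, under the tool. Now to press it.

Emit:
carry_out --plan '[{"rot": [0.002, 0.002, 0], "xyz": [-0.003, 0.047, 0.17], "grip": 255}, {"rot": [0.002, 0.002, 0], "xyz": [-0.003, 0.047, 0.17], "grip": 255}, {"rot": [0.002, 0.002, 0], "xyz": [-0.003, 0.047, 0.17], "grip": 255}, {"rot": [0.002, 0.002, 0], "xyz": [-0.003, 0.047, 0.17], "grip": 255}, {"rot": [0.002, 0.002, 0], "xyz": [-0.003, 0.047, 0.17], "grip": 255}, {"rot": [0.002, 0.002, 0], "xyz": [-0.003, 0.047, 0.17], "grip": 255}]'

```text
clock: 2.7
tool_pos: [0.5097, -0.1395, 0.1086]
eef_rot: [0.983, 0.184, -0.001, -0.003]
contact_force: [0.0, -0.2, 0.5]
opening: 0.006
finger_force: 0.0
```

Emit:
carry_out --plan '[{"rot": [0, 0, 0], "xyz": [0, 0, 0.01], "grip": 255}, {"rot": [0, 0, 0], "xyz": [0, 0, 0.02], "grip": 255}, {"rot": [0, 0, 0], "xyz": [0, 0, 0.03], "grip": 255}, {"rot": [0, 0, 0], "xyz": [0, 0, 0.038], "grip": 255}, {"rot": [0, 0, 0], "xyz": [0, 0, 0.045], "grip": 255}, {"rot": [0, 0, 0], "xyz": [0, 0, 0.052], "grip": 255}, {"rot": [0, 0, 0], "xyz": [0, 0, 0.056], "grip": 255}, {"rot": [0, 0, 0], "xyz": [0, 0, 0.056], "grip": 255}]'

```text
clock: 3.37
tool_pos: [0.5146, -0.1406, 0.056]
eef_rot: [0.983, 0.184, 0.004, -0.001]
contact_force: [3.2, 2.0, 2.9]
opening: 0.002
finger_force: 1.4
```

Emit:
carry_out --plan '[{"rot": [0, 0, 0], "xyz": [-0.002, 0, 0.004], "grip": 255}, {"rot": [0, 0, 0], "xyz": [-0.002, 0, 0.007], "grip": 255}, {"rot": [0, 0, 0], "xyz": [-0.002, 0, 0.01], "grip": 255}, {"rot": [0, 0, 0], "xyz": [-0.002, 0, 0.01], "grip": 255}]'

```text
clock: 3.7
tool_pos: [0.514, -0.1412, 0.0521]
eef_rot: [0.983, 0.183, 0.007, -0.001]
contact_force: [-2.4, 8.3, 61.3]
opening: 0.005
finger_force: 30.0
```

Emit:
carry_out --plan '[{"rot": [0, 0, 0], "xyz": [0, 0, 0], "grip": 255}, {"rot": [0, 0, 0], "xyz": [0, 0, -0.03], "grip": 255}, {"rot": [0, 0, 0], "xyz": [0, 0, -0.07], "grip": 200}, {"rot": [0, 0, 0], "xyz": [0.03, -0.03, -0.11], "grip": 120}, {"rot": [0, 0, 0], "xyz": [0.06, -0.06, -0.15], "grip": 60}, {"rot": [0, 0, 0], "xyz": [0.08, -0.08, -0.17], "grip": 0}, {"rot": [0, 0, 0], "xyz": [0.08, -0.08, -0.17], "grip": 0}]'

```text
clock: 4.28
tool_pos: [0.5562, -0.0358, 0.2182]
eef_rot: [0.983, 0.184, 0.003, -0.002]
contact_force: [0.3, 0.2, -0.0]
opening: 0.36
finger_force: 0.0
```

```bash
python3 - <<'E'
from h import *
st()
S=r.snapshot("scene");r0=S
print("red S",blobs(S,(0,150,90),(4,255,255),(150,155,290,270),8),"cop S",blobs(S,(3,90,50),(14,255,255),(185,190,225,235),8))
# predicted pad top centre at stop and choke top face centre
Rn=R.from_euler('z',-2.7756);N=lambda p:Rn.apply(np.array(p)/1e3)+[.5005,-.2485,0]
print(proj("scene",[N([30-78,-92,49]),mouth+nn*.015]),N([-48,-92,49]))
cv2.imwrite("pics/l1.png",cv2.resize(S[140:290,140:300],None,fx=3,fy=3,interpolation=cv2.INTER_CUBIC)[:,:,::-1])
E
```

```text
t 4.2833 p [ 0.5562 -0.0358  0.2182] x [0.9322 0.362  0.0058] y [ 0.362  -0.9322 -0.0026] z [ 0.0045  0.0045 -1.    ] q [-0.2916  0.6709  0.4727  1.82   -0.4355  0.7508 -0.7843] op 0.36035165027237287 F [ 0.2986  0.1693 -0.0084] 0.0
red S [] cop S [(np.int32(200), np.float64(203.3), np.float64(216.0))]
[[246.2305 232.1754]
 [203.2929 215.1665]] [ 0.5124 -0.1454  0.049 ]
```

View pics/l1.png

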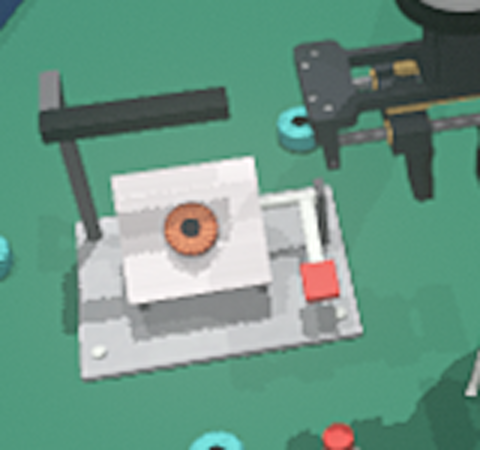

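The crop shows the pad down at scene (247,234), as predicted for the stop, and the choke in its pocket at (203,216). Next is the tilted approach.

```bash
python3 - <<'E'
from h import *
Q=tool(-nn,ny);steps([(mouth+nn*.12-ny*.12,Q),(mouth+nn*.06,Q)])
E
```

```text
xyz [-0.0643  0.0607  0.0456] rot [-0.    -0.623  0.011] rows 5.0
xyz [-0.      0.12    0.0601] rot [0. 0. 0.] rows 3.2
```

Emit:
carry_out --plan '[{"rot": [0, -0.623, 0.011], "xyz": [-0.064, 0.061, 0.046], "grip": 0}, {"rot": [0, -0.623, 0.011], "xyz": [-0.064, 0.061, 0.046], "grip": 0}, {"rot": [0, -0.623, 0.011], "xyz": [-0.064, 0.061, 0.046], "grip": 0}, {"rot": [0, -0.623, 0.011], "xyz": [-0.064, 0.061, 0.046], "grip": 0}, {"rot": [0, -0.623, 0.011], "xyz": [-0.064, 0.061, 0.046], "grip": 0}, {"rot": [0, -0.623, 0.011], "xyz": [-0.064, 0.061, 0.046], "grip": 0}, {"rot": [0, -0.623, 0.011], "xyz": [-0.064, 0.061, 0.046], "grip": 0}, {"rot": [0, -0.623, 0.011], "xyz": [-0.064, 0.061, 0.046], "grip": 0}]'

```text
clock: 5.0
tool_pos: [0.5162, -0.1202, 0.1696]
eef_rot: [0.937, 0.168, -0.3, 0.055]
contact_force: [-0.6, -0.1, 0.3]
opening: 0.991
finger_force: 0.0
```

```bash
python3 - <<'E'
from h import *
st()
Q=tool(-nn,ny);steps([(mouth+nn*.055,Q),(mouth+nn*.004,Q)])
E
```

```text
t 5.0 p [ 0.5162 -0.1202  0.1696] x [ 0.7636  0.2821 -0.5807] y [ 0.3478 -0.9376  0.0018] z [-0.544  -0.2034 -0.8141] q [-0.2708  1.0238  0.6107  1.4517 -0.1916  1.3279 -0.8907] op 0.9911882713474076 F [-0.6138 -0.111   0.2636] 0.0
xyz [0.0064 0.1143 0.0565] rot [-0.005  0.008 -0.009] rows 3.1
xyz [0.    0.    0.051] rot [0. 0. 0.] rows 1.2
```

Emit:
carry_out --plan '[{"rot": [-0.005, 0.008, -0.009], "xyz": [0.006, 0.114, 0.03], "grip": 0}, {"rot": [-0.005, 0.008, -0.009], "xyz": [0.006, 0.114, 0.03], "grip": 0}, {"rot": [-0.005, 0.008, -0.009], "xyz": [0.006, 0.114, 0.03], "grip": 0}, {"rot": [-0.005, 0.008, -0.009], "xyz": [0.006, 0.114, 0.05], "grip": 0}, {"rot": [-0.005, 0.008, -0.009], "xyz": [0.006, 0.114, 0.05], "grip": 0}, {"rot": [-0.005, 0.008, -0.009], "xyz": [0.006, 0.114, 0.05], "grip": 0}, {"rot": [-0.005, 0.008, -0.009], "xyz": [0.006, 0.114, 0.05], "grip": 0}]'

```text
clock: 5.58
tool_pos: [0.5348, -0.2335, 0.1264]
eef_rot: [0.938, 0.174, -0.295, 0.055]
contact_force: [0.3, 1.4, 0.2]
opening: 0.996
finger_force: 0.0
```

```bash
python3 - <<'E'
from h import *
st()
Q=tool(-nn,ny);steps([(mouth+nn*.025,Q),(mouth+nn*.004,Q)])
S=r.snapshot("scene");T=r.snapshot("top");z=lambda i:cv2.resize(i,None,fx=2.5,fy=2.5,interpolation=cv2.INTER_CUBIC)
cv2.imwrite("pics/a1.png",np.hstack([z(S[120:290,130:290]),z(T[130:300,290:445])])[:,:,::-1])
E
```

```text
t 5.5833 p [ 0.5348 -0.2335  0.1264] x [ 0.7649  0.2945 -0.5729] y [ 0.3591 -0.9333 -0.0003] z [-0.5348 -0.2054 -0.8197] q [-0.0925  1.1158  0.6013  1.3435 -0.1589  1.277  -0.7785] op 0.9963383906322183 F [0.3102 1.4004 0.1794] 0.0
xyz [-0.001   0.0016  0.0384] rot [ 0.    -0.001  0.002] rows 0.9
xyz [0.    0.    0.021] rot [0. 0. 0.] rows 0.5
```

View pics/a1.png

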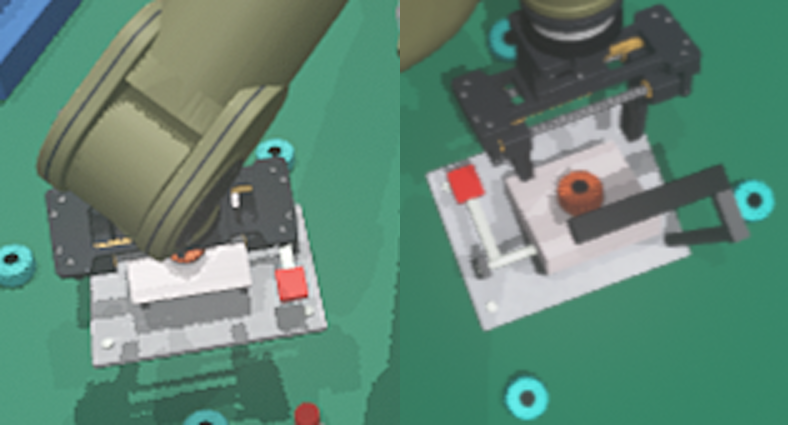

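The top crop (580,193) shows the choke standing out of the face between the open fingers, so it has risen. Descending.

Emit:
carry_out --plan '[{"rot": [0, 0, 0.002], "xyz": [-0.001, 0.002, 0.02], "grip": 0}, {"rot": [0, 0, 0.002], "xyz": [-0.001, 0.002, 0.035], "grip": 0}, {"rot": [0, 0, 0.002], "xyz": [-0.001, 0.002, 0.045], "grip": 0}, {"rot": [0, 0, 0.002], "xyz": [-0.001, 0.002, 0.052], "grip": 0}, {"rot": [0, 0, 0.002], "xyz": [-0.001, 0.002, 0.054], "grip": 0}, {"rot": [0, 0, 0.002], "xyz": [-0.001, 0.002, 0.054], "grip": 0}]'

```text
clock: 6.18
tool_pos: [0.5055, -0.2477, 0.0812]
eef_rot: [0.938, 0.173, -0.297, 0.055]
contact_force: [-0.3, 0.6, 0.8]
opening: 1.0
finger_force: 0.0
```

```bash
python3 - <<'E'
from h import *
st()
Q=tool(-nn,ny);steps([(mouth+nn*.004,Q)])
E
```

```text
t 6.1833 p [ 0.5055 -0.2477  0.0812] x [ 0.7642  0.2918 -0.5752] y [ 0.3575 -0.9339  0.0011] z [-0.5369 -0.2065 -0.818 ] q [-0.0751  1.1521  0.5874  1.4409 -0.168   1.1431 -0.7661] op 1.0000600194350964 F [-0.3177  0.6083  0.7888] 0.0
xyz [-0.0003 -0.0012  0.0037] rot [ 0.001  0.002 -0.   ] rows 0.1
```

Emit:
carry_out --plan '[{"rot": [0, 0, 0], "xyz": [0, -0.001, 0.003], "grip": 0}, {"rot": [0, 0, 0], "xyz": [0, -0.001, 0.003], "grip": 90}, {"rot": [0, 0, 0], "xyz": [0, -0.001, 0.003], "grip": 160}, {"rot": [0, 0, 0], "xyz": [0, -0.001, 0.003], "grip": 220}, {"rot": [0, 0, 0], "xyz": [0, -0.001, 0.003], "grip": 220}, {"rot": [0, 0, 0], "xyz": [0, -0.001, 0.003], "grip": 220}, {"rot": [0, 0, 0], "xyz": [0, -0.001, 0.003], "grip": 220}, {"rot": [0, 0, 0], "xyz": [0, -0.001, 0.003], "grip": 220}]' --squeeze 30

```text
clock: 6.85
tool_pos: [0.5033, -0.2477, 0.0787]
eef_rot: [0.938, 0.173, -0.297, 0.055]
contact_force: [0.3, -0.5, -0.2]
opening: 0.495
finger_force: 0.5
```

```bash
python3 - <<'E'
from h import *
st()
E
```

```text
t 6.85 p [ 0.5033 -0.2477  0.0787] x [ 0.7643  0.2914 -0.5753] y [ 0.3571 -0.9341  0.0013] z [-0.537  -0.2064 -0.818 ] q [-0.0752  1.1536  0.5864  1.4483 -0.169   1.1346 -0.7661] op 0.49508810262002373 F [ 0.2567 -0.5175 -0.1507] 0.5058129876852036
```

Emit:
carry_out --plan '[{"rot": [0, 0, 0], "xyz": [0, 0, 0], "grip": 230}, {"rot": [0, 0, 0], "xyz": [0, 0, 0], "grip": 230}, {"rot": [0, 0, 0], "xyz": [0, 0, 0], "grip": 230}, {"rot": [0, 0, 0], "xyz": [0, 0, -0.006], "grip": 230}, {"rot": [0, 0, 0], "xyz": [0, 0, -0.012], "grip": 230}, {"rot": [0, 0, 0], "xyz": [0, 0, -0.018], "grip": 230}]' --squeeze 30

```text
clock: 7.35
tool_pos: [0.5138, -0.2441, 0.0938]
eef_rot: [0.938, 0.173, -0.296, 0.056]
contact_force: [1.1, 0.3, -0.4]
opening: 0.466
finger_force: 30.0
```

Emit:
carry_out --plan '[{"rot": [0, 0, 0], "xyz": [0, 0, -0.015], "grip": 230}, {"rot": [0, 0, 0], "xyz": [0, 0, -0.035], "grip": 230}, {"rot": [0, 0, 0], "xyz": [0, 0, -0.06], "grip": 230}, {"rot": [0, 0, 0], "xyz": [0, 0, -0.085], "grip": 230}, {"rot": [0, 0, 0], "xyz": [0, -0.02, -0.11], "grip": 230}, {"rot": [0, 0, 0], "xyz": [0, -0.04, -0.13], "grip": 230}, {"rot": [0, 0, 0], "xyz": [0, -0.04, -0.13], "grip": 230}, {"rot": [0, 0, 0], "xyz": [0, -0.04, -0.13], "grip": 230}]'

```text
clock: 8.02
tool_pos: [0.5701, -0.1785, 0.2006]
eef_rot: [0.938, 0.174, -0.295, 0.056]
contact_force: [-0.7, -0.0, -1.4]
opening: 0.468
finger_force: 30.0
```

```bash
python3 - <<'E'
from h import *
st()
S=r.snapshot("scene");T=r.snapshot("top")
p=r.get_state()["tool_pos"];print(proj("scene",p),proj("top",p))
us,vs=map(int,proj("scene",p)[0]);ut,vt=map(int,proj("top",p)[0])
z=lambda i,u,v:cv2.resize(i[v-50:v+50,u-50:u+50],None,fx=4,fy=4,interpolation=cv2.INTER_CUBIC)
cv2.imwrite("pics/b1.png",np.hstack([z(S,us,vs),z(T,ut,vt)])[:,:,::-1])
E
```

```text
t 8.0167 p [ 0.5701 -0.1785  0.2006] x [ 0.7651  0.2942 -0.5727] y [ 0.3602 -0.9329  0.0021] z [-0.5336 -0.2079 -0.8197] q [-0.1615  1.0565  0.6206  1.2151 -0.1589  1.4817 -0.8305] op 0.46837172114811215 F [-0.7229 -0.0457 -1.4368] 29.99931424856186
[[218.9319 203.5309]] [[342.646 169.83 ]]
```

View pics/b1.png

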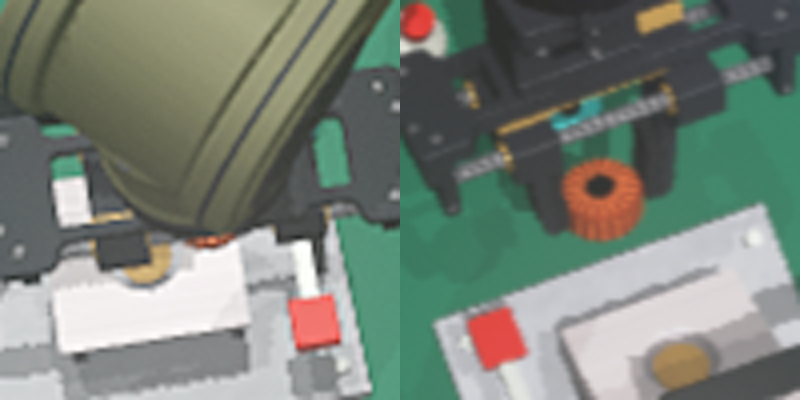

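The choke is held in the fingertips (top crop (600,187), pixel (342,165.8)), and the pocket behind it shows only its brass ejector disc. Next I plan the transfer. The closing axis goes about 60° off the case's x, so that the body clears the lid and the outer finger clears the wall.

```bash
python3 - <<'E'
from h import *
s=r.get_state();q=R.from_quat(s["eef_rot"]);p=s["tool_pos"]
for dx in(-.006,-.003,0,.003,.006): print(dx,proj("top",p+q.apply([dx,0,-.0104])))
Q=yaw(-61);sp=np.array([.553,.1368,0]);pl=sp+[-.004,.004,0]
steps([((.56,-.03,.27),Q),(pl+[0,0,.23],Q),(pl+[0,0,.10],Q),(pl+[0,0,.016],Q)])
E
```

```text
-0.006 [[343.5136 168.2574]]
-0.003 [[342.9183 167.2597]]
0 [[342.3258 166.2667]]
0.003 [[341.736  165.2784]]
0.006 [[341.149  164.2946]]
xyz [-0.003  -0.1434 -0.0844] rot [-0.042  0.613 -0.138] rows 5.0
xyz [ 0.0732 -0.1547  0.04  ] rot [0. 0. 0.] rows 4.2
xyz [0.   0.   0.13] rot [0. 0. 0.] rows 3.1
xyz [0.    0.    0.084] rot [0. 0. 0.] rows 2.0
```

Emit:
carry_out --plan '[{"rot": [-0.007, 0.1, -0.022], "xyz": [0, -0.023, -0.014], "grip": 230}, {"rot": [-0.014, 0.2, -0.045], "xyz": [0, -0.047, -0.028], "grip": 230}, {"rot": [-0.021, 0.3, -0.068], "xyz": [-0.001, -0.07, -0.042], "grip": 230}, {"rot": [-0.028, 0.4, -0.09], "xyz": [-0.002, -0.095, -0.056], "grip": 230}, {"rot": [-0.035, 0.5, -0.113], "xyz": [-0.003, -0.12, -0.07], "grip": 230}, {"rot": [-0.042, 0.613, -0.138], "xyz": [-0.003, -0.143, -0.084], "grip": 230}, {"rot": [-0.042, 0.613, -0.138], "xyz": [-0.003, -0.143, -0.084], "grip": 230}, {"rot": [-0.042, 0.613, -0.138], "xyz": [-0.003, -0.143, -0.084], "grip": 230}]'

```text
clock: 8.78
tool_pos: [0.5586, -0.0308, 0.2705]
eef_rot: [0.968, 0.25, -0.0, -0.0]
contact_force: [-0.7, -0.5, -1.8]
opening: 0.465
finger_force: 30.0
```

Emit:
carry_out --plan '[{"rot": [0, 0, 0], "xyz": [0.015, -0.03, 0.008], "grip": 230}, {"rot": [0, 0, 0], "xyz": [0.03, -0.062, 0.016], "grip": 230}, {"rot": [0, 0, 0], "xyz": [0.045, -0.093, 0.024], "grip": 230}, {"rot": [0, 0, 0], "xyz": [0.06, -0.124, 0.032], "grip": 230}, {"rot": [0, 0, 0], "xyz": [0.073, -0.155, 0.04], "grip": 230}, {"rot": [0, 0, 0], "xyz": [0.073, -0.155, 0.04], "grip": 230}, {"rot": [0, 0, 0], "xyz": [0.073, -0.155, 0.04], "grip": 230}]'

```text
clock: 9.37
tool_pos: [0.5488, 0.1423, 0.2278]
eef_rot: [0.968, 0.253, -0.002, 0.001]
contact_force: [1.7, -1.5, -1.0]
opening: 0.466
finger_force: 30.0
```

```bash
python3 - <<'E'
from h import *
st()
Q=yaw(-61);sp=np.array([.553,.1368,0]);pl=sp+[-.004,.004,0]
steps([(pl+[0,0,.10],Q),(pl+[0,0,.016],Q)])
E
```

```text
t 9.3667 p [0.5488 0.1423 0.2278] x [ 0.8724  0.4887 -0.0033] y [ 0.4887 -0.8725  0.0003] z [-0.0028 -0.0019 -1.    ] q [-0.6165  0.6749  0.4882  1.7747 -0.419   0.8002 -0.9818] op 0.4656839686136485 F [ 1.6604 -1.5373 -1.0104] 29.99914973974228
xyz [-0.0002  0.0014  0.1278] rot [0.    0.003 0.004] rows 3.1
xyz [0.    0.    0.084] rot [0. 0. 0.] rows 2.0
```

Emit:
carry_out --plan '[{"rot": [0, 0.003, 0.004], "xyz": [0, 0.001, 0.035], "grip": 230}, {"rot": [0, 0.003, 0.004], "xyz": [0, 0.001, 0.07], "grip": 230}, {"rot": [0, 0.003, 0.004], "xyz": [0, 0.001, 0.105], "grip": 230}, {"rot": [0, 0.003, 0.004], "xyz": [0, 0.001, 0.14], "grip": 230}, {"rot": [0, 0.003, 0.004], "xyz": [0, 0.001, 0.168], "grip": 230}, {"rot": [0, 0.003, 0.004], "xyz": [0, 0.001, 0.168], "grip": 230}, {"rot": [0, 0.003, 0.004], "xyz": [0, 0.001, 0.168], "grip": 230}]'

```text
clock: 9.95
tool_pos: [0.5495, 0.1376, 0.0609]
eef_rot: [0.969, 0.247, 0.0, 0.0]
contact_force: [0.2, 0.3, -0.4]
opening: 0.466
finger_force: 30.0
```

```bash
python3 - <<'E'
from h import *
st()
Q=yaw(-61);sp=np.array([.553,.1368,0]);pl=sp+[-.004,.004,0]
steps([(pl+[0,0,.016],Q)])
S=r.snapshot("scene");T=r.snapshot("top");z=lambda i:cv2.resize(i,None,fx=2.4,fy=2.4,interpolation=cv2.INTER_CUBIC)
cv2.imwrite("pics/c1.png",np.hstack([z(S[170:330,320:490]),z(T[90:250,90:240])])[:,:,::-1])
E
```

```text
t 9.95 p [0.5495 0.1376 0.0609] x [0.8776 0.4794 0.0003] y [ 0.4794 -0.8776  0.0008] z [ 0.0006 -0.0005 -1.    ] q [-0.4955  0.9081  0.2944  1.8833 -0.5735  0.4338 -0.8518] op 0.46555849814440803 F [ 0.2152  0.275  -0.3724] 29.999228417873383
xyz [ 0.0011 -0.0031  0.0449] rot [ 0.001 -0.    -0.006] rows 1.1
```

View pics/c1.png

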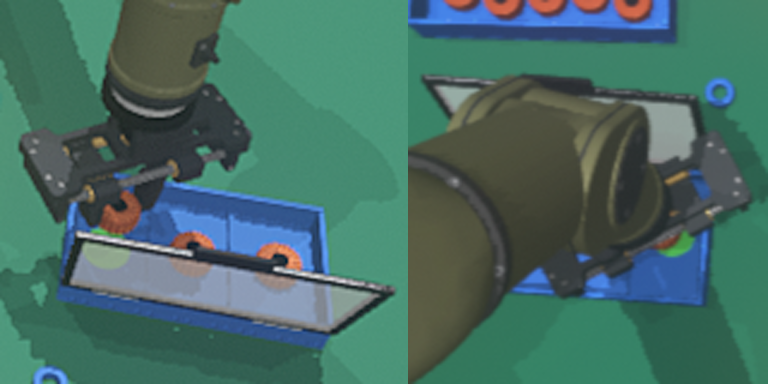

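The choke is held level above the free place: scene crop (120,213), with the green spot at (110,245). The gripper is clear of the lid, so I lower slowly.

Emit:
carry_out --plan '[{"rot": [0, 0, -0.006], "xyz": [0.001, -0.003, 0.01], "grip": 230}, {"rot": [0, 0, -0.006], "xyz": [0.001, -0.003, 0.02], "grip": 230}, {"rot": [0, 0, -0.006], "xyz": [0.001, -0.003, 0.03], "grip": 230}, {"rot": [0, 0, -0.006], "xyz": [0.001, -0.003, 0.036], "grip": 230}, {"rot": [0, 0, -0.006], "xyz": [0.001, -0.003, 0.04], "grip": 230}, {"rot": [0, 0, -0.006], "xyz": [0.001, -0.003, 0.042], "grip": 230}, {"rot": [0, 0, -0.006], "xyz": [0.001, -0.003, 0.042], "grip": 230}]'

```text
clock: 10.63
tool_pos: [0.5487, 0.1435, 0.0195]
eef_rot: [0.968, 0.252, 0.001, -0.001]
contact_force: [0.4, -0.9, -1.5]
opening: 0.465
finger_force: 30.0
```

```bash
python3 - <<'E'
from h import *
st()
E
```

```text
t 10.6333 p [0.5487 0.1435 0.0195] x [0.8732 0.4873 0.0032] y [ 0.4873 -0.8732 -0.0004] z [ 0.0026  0.0019 -1.    ] q [-0.4718  0.9729  0.2358  1.8861 -0.6011  0.3502 -0.8276] op 0.46513302775465787 F [ 0.4168 -0.8717 -1.537 ] 29.999206066131592
```

Emit:
carry_out --plan '[{"rot": [0, 0, 0], "xyz": [0, 0.002, 0.002], "grip": 230}, {"rot": [0, 0, 0], "xyz": [0, 0.002, 0.003], "grip": 230}, {"rot": [0, 0, 0], "xyz": [0, 0.002, 0.004], "grip": 230}, {"rot": [0, 0, 0], "xyz": [0, 0.002, 0.005], "grip": 230}, {"rot": [0, 0, 0], "xyz": [0, 0.002, 0.005], "grip": 230}]'

```text
clock: 11.05
tool_pos: [0.55, 0.1419, 0.015]
eef_rot: [0.968, 0.252, 0.002, -0.001]
contact_force: [0.0, -0.6, -1.4]
opening: 0.465
finger_force: 30.0
```

Emit:
carry_out --plan '[{"rot": [0, 0, 0], "xyz": [0, 0.001, 0.001], "grip": 230}, {"rot": [0, 0, 0], "xyz": [0, 0.001, 0.002], "grip": 230}, {"rot": [0, 0, 0], "xyz": [0, 0.001, 0.002], "grip": 230}]'

```text
clock: 11.3
tool_pos: [0.5504, 0.1415, 0.0142]
eef_rot: [0.968, 0.252, 0.002, -0.001]
contact_force: [-2.4, 0.7, 9.2]
opening: 0.463
finger_force: 30.0
```

On the floor (9 N up). Ease off and open only about 3 mm a side.

Emit:
carry_out --plan '[{"rot": [0, 0, 0], "xyz": [0, 0, -0.001], "grip": 230}, {"rot": [0, 0, 0], "xyz": [0, 0, -0.001], "grip": 118}, {"rot": [0, 0, 0], "xyz": [0, 0, -0.001], "grip": 118}, {"rot": [0, 0, 0], "xyz": [0, 0, -0.001], "grip": 118}]'

```text
clock: 11.63
tool_pos: [0.5506, 0.1409, 0.014]
eef_rot: [0.968, 0.252, 0.002, -0.001]
contact_force: [0.8, 0.3, 1.2]
opening: 0.535
finger_force: 0.0
```

Emit:
carry_out --plan '[{"rot": [0, 0, 0], "xyz": [0, 0, 0], "grip": 118}, {"rot": [0, 0, 0], "xyz": [0, 0, 0], "grip": 118}]'

```text
clock: 11.8
tool_pos: [0.5505, 0.141, 0.0139]
eef_rot: [0.968, 0.252, 0.002, -0.001]
contact_force: [0.1, 0.2, -0.1]
opening: 0.537
finger_force: 0.0
```

Released. I rise straight up and check the lay.

Emit:
carry_out --plan '[{"rot": [0, 0, 0], "xyz": [0, 0, -0.02], "grip": 118}, {"rot": [0, 0, 0], "xyz": [0, 0, -0.05], "grip": 118}, {"rot": [0, 0, 0], "xyz": [0, 0, -0.09], "grip": 118}, {"rot": [0, 0, 0], "xyz": [0, 0, -0.13], "grip": 118}, {"rot": [0, 0, 0], "xyz": [0, 0, -0.17], "grip": 118}, {"rot": [0, 0, 0], "xyz": [0, 0, -0.21], "grip": 180}, {"rot": [0, 0, 0], "xyz": [0, 0, -0.25], "grip": 255}, {"rot": [0, 0, 0], "xyz": [0, 0, -0.28], "grip": 255}]'

```text
clock: 12.47
tool_pos: [0.55, 0.1401, 0.2974]
eef_rot: [0.968, 0.252, 0.003, -0.001]
contact_force: [0.2, 0.4, 0.1]
opening: 0.335
finger_force: 0.0
```

```bash
python3 - <<'E'
from h import *
st()
S=r.snapshot("scene");T=r.snapshot("top")
print(blobs(S,(3,70,60),(14,255,255),(335,230,470,300),10))
print("expected choke top px",proj("scene",[.5512,.1415,.025]),"spot",proj("scene",[[.553,.1368,.005]]))
cv2.imwrite("pics/d1.png",np.hstack([cv2.resize(S[235:315,335:435],None,fx=4,fy=4,interpolation=cv2.INTER_CUBIC),cv2.resize(T[120:220,100:200+20],None,fx=3.2,fy=3.2,interpolation=cv2.INTER_CUBIC)])[:,:,::-1])
Q=yaw(-90);steps([((.62,.18,.30),Q),((.735,.21,.28),Q),((.735,.21,.14),Q)])
E
```

```text
t 12.4667 p [0.55   0.1401 0.2974] x [0.8734 0.487  0.0069] y [ 0.487  -0.8734  0.0007] z [ 0.0063  0.0027 -1.    ] q [-0.6525  0.5933  0.5546  1.6966 -0.372   0.9513 -1.0195] op 0.3354988677126417 F [0.1511 0.3511 0.0796] 0.0
[(np.int32(76), np.float64(367.0), np.float64(265.1)), (np.int32(73), np.float64(399.6), np.float64(270.0)), (np.int32(89), np.float64(436.6), np.float64(275.9))]
expected choke top px [[367.408  267.5223]] spot [[363.9312 272.8644]]
xyz [ 0.0782 -0.0019  0.0004] rot [-0.001 -0.015  0.509] rows 4.1
xyz [ 0.115 -0.03   0.02 ] rot [0. 0. 0.] rows 2.9
xyz [0.   0.   0.14] rot [0. 0. 0.] rows 3.4
```

View pics/d1.png

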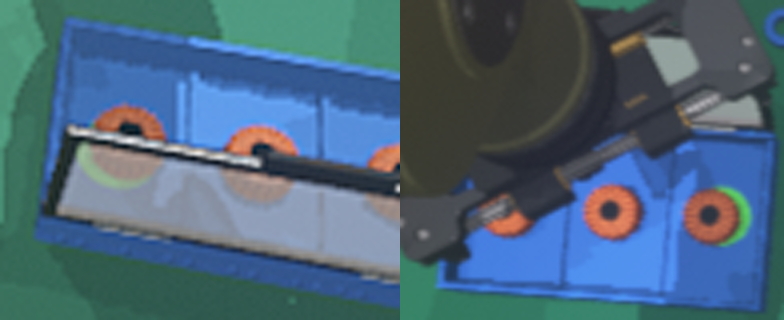

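The top crop shows the choke at (711,216), pixel (197,187.5), lying flat and about 4 mm off the spot's centre, which is within 12 mm. The scene crop shows it behind the lid at (128,130). Now the lid: go behind it with the fingers shut.

Emit:
carry_out --plan '[{"rot": [0, -0.015, 0.509], "xyz": [0.078, -0.002, 0], "grip": 255}, {"rot": [0, -0.015, 0.509], "xyz": [0.078, -0.002, 0], "grip": 255}, {"rot": [0, -0.015, 0.509], "xyz": [0.078, -0.002, 0], "grip": 255}, {"rot": [0, -0.015, 0.509], "xyz": [0.078, -0.002, 0], "grip": 255}, {"rot": [0, -0.015, 0.509], "xyz": [0.078, -0.002, 0], "grip": 255}, {"rot": [0, -0.015, 0.509], "xyz": [0.078, -0.002, 0], "grip": 255}]'

```text
clock: 13.07
tool_pos: [0.6161, 0.1799, 0.2931]
eef_rot: [1.0, 0.001, -0.006, 0.001]
contact_force: [0.0, 0.8, -0.3]
opening: 0.006
finger_force: 0.0
```

Emit:
carry_out --plan '[{"rot": [0, 0, 0], "xyz": [0.115, -0.03, 0.01], "grip": 255}, {"rot": [0, 0, 0], "xyz": [0.115, -0.03, 0.01], "grip": 255}, {"rot": [0, 0, 0], "xyz": [0.115, -0.03, 0.01], "grip": 255}, {"rot": [0, 0, 0], "xyz": [0.115, -0.03, 0.01], "grip": 255}, {"rot": [0, 0, 0], "xyz": [0.115, -0.03, 0.01], "grip": 255}]'

```text
clock: 13.48
tool_pos: [0.7321, 0.2096, 0.2808]
eef_rot: [1.0, 0.001, -0.006, 0.001]
contact_force: [0.0, -0.8, -0.5]
opening: 0.006
finger_force: 0.0
```

```bash
python3 - <<'E'
from h import *
st()
Q=yaw(-90);steps([((.735,.21,.14),Q)])
E
```

```text
t 13.4833 p [0.7321 0.2096 0.2808] x [ 0.9999  0.0025 -0.0128] y [ 0.0025 -1.      0.0024] z [-0.0128 -0.0025 -0.9999] q [-0.5686  0.954   0.663   1.0024 -0.5397  1.351  -1.5752] op 0.00643533264964249 F [ 0.0294 -0.788  -0.473 ] 0.0
xyz [ 0.0047 -0.0008  0.1407] rot [0.002 0.013 0.002] rows 3.4
```

Emit:
carry_out --plan '[{"rot": [0, 0.013, 0], "xyz": [0.005, 0, 0.04], "grip": 255}, {"rot": [0, 0.013, 0], "xyz": [0.005, 0, 0.08], "grip": 255}, {"rot": [0, 0.013, 0], "xyz": [0.005, 0, 0.12], "grip": 255}, {"rot": [0, 0.013, 0], "xyz": [0.005, 0, 0.14], "grip": 255}, {"rot": [0, 0.013, 0], "xyz": [0.005, 0, 0.14], "grip": 255}, {"rot": [0, 0.013, 0], "xyz": [-0.015, 0, 0.14], "grip": 255}, {"rot": [0, 0.013, 0], "xyz": [-0.035, 0, 0.14], "grip": 255}, {"rot": [0, 0.013, 0], "xyz": [-0.05, 0, 0.14], "grip": 255}]'

```text
clock: 14.15
tool_pos: [0.679, 0.2095, 0.1464]
eef_rot: [1.0, 0.0, 0.002, 0.0]
contact_force: [0.5, 0.7, 0.6]
opening: 0.004
finger_force: 0.0
```

Emit:
carry_out --plan '[{"rot": [0, 0, 0], "xyz": [-0.012, 0, 0], "grip": 255}, {"rot": [0, 0, 0], "xyz": [-0.024, 0, 0], "grip": 255}, {"rot": [0, 0, 0], "xyz": [-0.036, 0, 0], "grip": 255}, {"rot": [0, 0, 0], "xyz": [-0.048, 0, 0], "grip": 255}, {"rot": [0, 0, 0], "xyz": [-0.06, 0, 0], "grip": 255}, {"rot": [0, 0, 0], "xyz": [-0.072, 0, 0], "grip": 255}, {"rot": [0, 0, 0], "xyz": [-0.084, 0, 0], "grip": 255}, {"rot": [0, 0, 0], "xyz": [-0.096, 0, 0], "grip": 255}]'

```text
clock: 14.82
tool_pos: [0.5848, 0.2098, 0.1467]
eef_rot: [1.0, 0.001, 0.004, -0.0]
contact_force: [1.9, 0.2, -0.0]
opening: 0.007
finger_force: 0.6
```

Emit:
carry_out --plan '[{"rot": [0, 0, 0], "xyz": [-0.007, 0, 0.006], "grip": 255}, {"rot": [0, 0, 0], "xyz": [-0.014, 0, 0.012], "grip": 255}, {"rot": [0, 0, 0], "xyz": [-0.024, 0, 0.019], "grip": 255}, {"rot": [0, 0, 0], "xyz": [-0.034, 0, 0.026], "grip": 255}, {"rot": [0, 0, 0], "xyz": [-0.043, 0, 0.034], "grip": 255}, {"rot": [0, 0, 0], "xyz": [-0.051, 0, 0.0425], "grip": 255}, {"rot": [0, 0, 0], "xyz": [-0.058, 0, 0.052], "grip": 255}, {"rot": [0, 0, 0], "xyz": [-0.065, 0, 0.062], "grip": 255}]'

```text
clock: 15.48
tool_pos: [0.5196, 0.2099, 0.0816]
eef_rot: [1.0, 0.0, 0.002, 0.001]
contact_force: [0.6, 0.9, 0.5]
opening: 0.004
finger_force: 0.4
```

Emit:
carry_out --plan '[{"rot": [0, 0, 0], "xyz": [-0.005, 0, 0.01], "grip": 255}, {"rot": [0, 0, 0], "xyz": [-0.01, 0, 0.021], "grip": 255}, {"rot": [0, 0, 0], "xyz": [-0.013, 0, 0.031], "grip": 255}, {"rot": [0, 0, 0], "xyz": [-0.014, 0, 0.038], "grip": 255}, {"rot": [0, 0, 0], "xyz": [-0.014, 0, 0.042], "grip": 255}, {"rot": [0, 0, 0], "xyz": [-0.014, 0, 0.044], "grip": 255}]'

```text
clock: 15.98
tool_pos: [0.5045, 0.2097, 0.0394]
eef_rot: [1.0, -0.0, 0.0, -0.0]
contact_force: [-8.2, 0.4, 40.0]
opening: 0.008
finger_force: 20.2
```

Emit:
carry_out --plan '[{"rot": [0, 0, 0], "xyz": [0, 0, -0.01], "grip": 255}, {"rot": [0, 0, 0], "xyz": [0, 0, -0.04], "grip": 255}, {"rot": [0, 0, 0], "xyz": [0, 0, -0.08], "grip": 255}, {"rot": [0, 0, 0], "xyz": [0, 0, -0.12], "grip": 255}, {"rot": [0, 0, 0], "xyz": [-0.03, 0, -0.16], "grip": 255}, {"rot": [0, 0, 0], "xyz": [-0.06, 0, -0.2], "grip": 255}, {"rot": [0, 0, 0], "xyz": [-0.09, 0, -0.24], "grip": 255}, {"rot": [0, 0, 0], "xyz": [-0.09, 0, -0.24], "grip": 255}]'

```text
clock: 16.65
tool_pos: [0.4131, 0.2097, 0.2797]
eef_rot: [1.0, -0.0, 0.001, -0.0]
contact_force: [0.3, 0.7, -0.9]
opening: 0.002
finger_force: 0.0
```

```bash
python3 - <<'E'
from h import *
st()
S=r.snapshot("scene")
cv2.imwrite("pics/e1.png",cv2.resize(S[190:350,160:500],None,fx=2.3,fy=2.3,interpolation=cv2.INTER_CUBIC)[:,:,::-1])
E
```

```text
t 16.65 p [0.4131 0.2097 0.2797] x [ 1.     -0.0003  0.0024] y [-0.0003 -1.     -0.0006] z [ 0.0024  0.0006 -1.    ] q [-1.0588  0.524   0.7765  2.0101 -0.5076  0.8051 -1.5581] op 0.0020371395818836097 F [ 0.3162  0.6565 -0.9434] 0.0
```

View pics/e1.png

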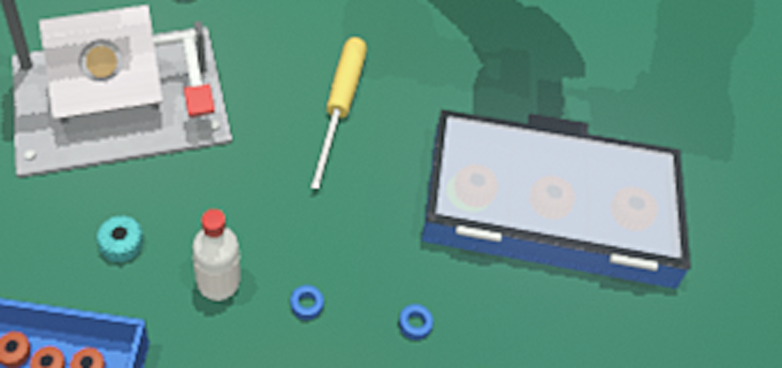

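The lid is flat and shut on the case (crop (560,185)) with three chokes under it, ours on the green spot at (476,187). The screwdriver, cores and glue are undisturbed. I have viewed all 10 pictures, so I hand in.

```bash
python3 -c "
from plant import r
print(r.finish_job())"
```

```text
the job is handed in; nothing more can be done
None
```

I handed the job in at about 17 s of the 69 s: the lever is down at its stop, the choke lies flat about 4 mm off the green spot's centre, the lid is shut and the bystanders look undisturbed; `finish_job()` returned no verdict.

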